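# Bolt the tool chest shut

### The arm

A 7-joint arm with a two-finger parallel gripper is mounted at the origin on the work surface. World frame = base frame: x ahead of the robot, y to its left, z up, the work surface at z = 0. Lengths are in m, angles in rad, forces in N, time in s.
With the tool pointing down it reaches from about 0.35 to 0.775 m from the base axis. Payload 3.1 kg.
Tool frame: the origin (TCP) lies midway between the tips of the shut fingers; the grasp point (between the pads) lies 19 mm behind it (r.grasp_offset is the distance from the TCP to the grasp point, in m); z points along the fingers, y is the line along which they close (so a half turn about z gives the same grasp; the last joint's range is limited). The gripper opens to 85 mm and grips with 20 to 120 N. Pads are 22 mm wide; open, the fingers measure 114 mm over their backs; the gripper's body (76 mm by 85 mm) begins 54 mm behind the grasp point. The pads swing forward as they close: fully open they stand 13 mm farther back than shut.
Start: joints at [1.268, 0.311, 0.014, 1.512, -0.004, 1.319, -0.027], TCP at [0.142, -0.531, 0.231] pointing down, gripper open.
Joint ranges: [-2.7, 2.7], [-0.3, 1.91], [-1.27, 1.3], [0.12, 2.57], [-1.44, 4.58], [0.2, 2.03], [-3.05, 3.05]. Speed limits (rad/s): [2.79, 2.79, 3.14, 3.14, 3.14, 3.14, 3.14].

### API

Orientations are given as a unit quaternion [w, x, y, z].
In Python, from cell import r, jaws, telemetry, imaging, job gives the robot as it stands. The module is installed in compiled form; this text tells all that it offers. Calls block until the motion is done:
- r.move_pose(position, orientation): joint-space move of the TCP to a pose.
- r.line_to(position, feed=0.15, ori=None, f_stop=None): straight line of the TCP; ori=None keeps the orientation; feed is the mean speed in m/s. With f_stop (N) it stops when the force on the tool has changed by that much, and returns True; else False.
- r.goto_joints(angles): joint-space move.
- jaws.move_gripper(opening): finger opening in m; the grip force is fixed at half the most; returns when the fingers have stopped.
- r.sleep(seconds).
- r.inverse_kinematics(position, orientation): joint angles nearest the present ones, or None.
- telemetry.read_state(): the state.
- imaging.camera(name): name is "scene" or "top" or "wrist"; returns (picture, depth): 480x640x3 uint8, red, green, blue; 480x640 float32, m along the optical axis (not along the pixel's ray), 0 where there is no reading.
- imaging.calibration(name): a dict with "fx", "fy", "cx", "cy" (pixels), "k1" (the pictures are not rectified: a ray, as slopes to the right and down, at radius r is drawn at 1 + k1 r^2 times it, then the intrinsics apply), "camera_from_world" (4x4, takes a point from world to camera coordinates); the wrist camera has in their place "hand_eye" (4x4, takes a point from camera to tool coordinates, whose origin is the TCP and whose axes are the flange's). Camera axes: x right, y down, z forward; pixel columns grow to the right and rows downward; lengths in m; the calibration is good to about 2 mm. A picture is of the moment at which its call begins: read the wrist's pose just before it. calibration takes no time and is no camera call.
A pose or a line that the arm cannot do raises r.IKError and nothing moves.
- job.hand_in(): hands the job in; it is judged then, once.
The state is a dict: "clock": time; "joints": joint angles; "qvel": joint speeds; "tau": joint torques, N m; "ee_pos": TCP position; "eef_rot": TCP orientation; "ft_force": force on the tool from outside, world axes, zero at the start; "wrist_torque": the same for the moment, N m; "width": finger opening in m; "grip_force": force on a finger pad.
Only numpy, scipy, OpenCV 4.12 (cv2) and the standard library are available. Lean on these libraries where they do the work, as an engineer would, in place of code of your own. Each camera call takes 0.05 s, during which the arm holds its last target. There are 200 camera calls.

### The job

Bolt the low steel tool chest on the issue counter: push the bolt's ball-headed handle along its slot until the bolt is fully home through the keeper on the other lid leaf, then push the handle over and down into the notch at the end of the slot so that it is locked. Push it gently with the fingertips without pinching it, and leave the things standing about where they are.

Things in the scene. Friction and masses are not known exactly. Their poses are not given: they have to be found in the camera images.
- chest: Fixed low steel chest, 300 (its x) x 400 (its y) x 110 mm high, on the counter; origin at the centre of its underside, z up. Place and yaw differ each time (its +x points away from the robot, within 35 degrees). Its flat white lid is two shut leaves meeting over y = 0; bolt and guide sit on the leaf at -y. The bolt's axis runs along y at x = 0, 18 mm above the lid (z 128).
- guide_corner (a point): Point on the bolt's axis at the middle of the notch: chest x 0, y -45, z 128 mm. The bolt's fixed steel guide is a channel, chest x -17 to 17, y -128 to -18, top 34 mm above the lid. The long leg of the L slot in its top runs along y, 14 mm wide; at its +y end, here, a notch 16 mm wide opens through top and side towards +x.
- keeper (a point): Point on the bolt's axis in the middle of the steel keeper loop on the leaf at +y: chest x 0, y 29, z 128 mm. The keeper is 36 mm wide (x), 30 mm long (y), and its top is 34 mm above the lid.
- bolt (a joint): Travel of the round bolt along the chest's +y, m: 0 drawn, 0.060 fully home in the keeper. Starts at 0 to 0.025. Takes about 3 N to push and stays where it is left. The handle stands at chest y = -0.105 + this value. Only beyond about 0.0565 can the handle go into the notch.
- handle (a joint): Angle of the bolt's handle about the bolt's axis, rad: 0 straight up, as in the long leg (about 0.1 of play), growing as it leans to the chest's +x; 1.31 is the stop, fully down in the notch, nearly level over the lid. Takes about 1.5 N at the ball to turn and stays where it is left.
- knob: Black ball, 26 mm diameter, on the end of the handle's 9 mm shank; origin at the ball's centre, 42 mm from the bolt's axis (60 mm above the lid when upright; 29 mm above it and 41 mm to +x of the axis when fully down). Its axes are the chest's, turned about y with the handle (z points out along the shank).
- drill_case: Bystander: flat blue plastic drill case 60 x 95 x 22 mm, loose on the chest's lid; origin at the centre of its underside.
- carton: Bystander: small cardboard carton 45 x 60 x 38 mm, loose on the chest's lid; origin at the centre of its underside.
- tin: Bystander: small steel tin, 44 mm diameter, 48 mm high, loose on the chest's lid; origin at the centre of its underside.
- oil: Bystander: white plastic oil bottle with a cap, 60 mm diameter, 150 mm high, standing on the counter beside the chest; origin at the centre of its underside.

How it is judged:
By the outcome, as a careful person would: the job done as asked, in the order asked, and still so for the second after the job is handed in, with the robot touching nothing.
It also fails if it takes over 51 s, if anything falls off the work surface, if the arm or the gripper's body presses on something with over 40 N, if the wrist force passes 120 N, or if a joint passes its speed limit or range.

## Working session

There is one attempt and no reset: what is moved stays moved. The work goes in short steps, each a Python script; the robot and the scene stay as the last script left them, time stands still between calls to the robot, and variables do not carry over. Pictures are saved under pics/ and viewed, at most 10 in all, crops included, and the job is handed in when it is done.

```bash
mkdir -p pics; cat > h.py <<'E'
import numpy as np, cv2
from cell import r, jaws, telemetry, imaging, job
def snap(n,f):
    p,d=imaging.camera(n); cv2.imwrite(f'pics/{f}.png',p[:,:,::-1]); np.save(f'pics/{f}.npy',d); return p,d
def unproj(n,u,v,d):
    c=imaging.calibration(n)
    K=np.array([[c['fx'],0,c['cx']],[0,c['fy'],c['cy']],[0,0,1.]])
    x=cv2.undistortPoints(np.array([[[u,v]]],float),K,np.array([c['k1'],0,0,0.]))[0,0]
    return (np.linalg.inv(c['camera_from_world'])@[x[0]*d,x[1]*d,d,1])[:3]
E
python3 - <<'E'
from h import *
for n in('top','scene'): snap(n,n+'0')
s=telemetry.read_state(); print(s['clock'],s['eef_rot'],s['ft_force']); print(imaging.calibration('top'))
E
```

```text
0.1 [-1.02538260e-03  9.91503999e-01  1.30072027e-01 -1.89094820e-04] [-0.03480095  0.62654014  0.27770049]
{'fx': 600.8076921181295, 'fy': 600.8076921181295, 'cx': 326.1480408110857, 'cy': 227.2431350599731, 'k1': -0.1596551635712169, 'camera_from_world': array([[ 0.01340589, -0.99985469,  0.01052983, -0.15829525],
       [-0.99698924, -0.01417032, -0.07623425,  0.57281753],
       [ 0.07637239, -0.00947614, -0.99703433,  1.67694487],
       [ 0.        ,  0.        ,  0.        ,  1.        ]])}
```

View pics/top0.png

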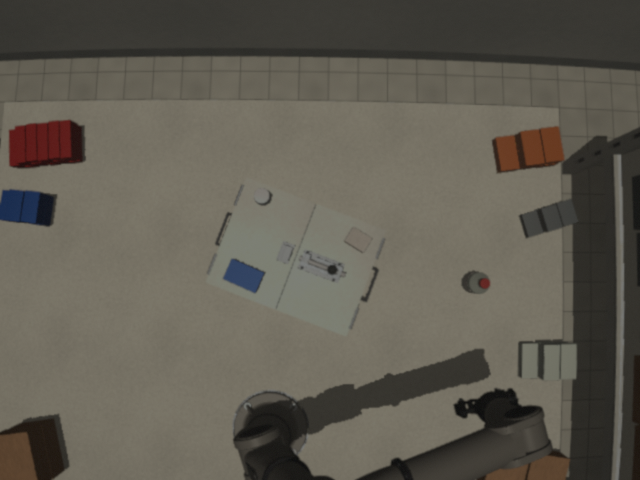

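View pics/scene0.png

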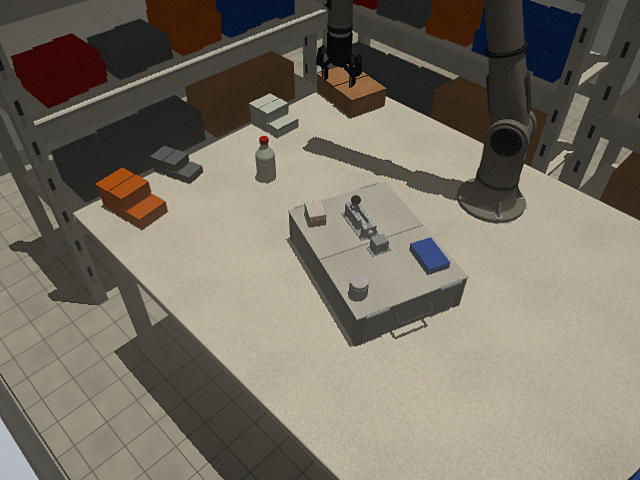

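The top view shows the chest with corners near (242,183), (385,237), (348,334) and (207,282). The knob is at about (332,269), the keeper at (286,252), the carton at (358,239), the drill case at (244,275) and the tin at (263,197). The scene view agrees, with the handle upright and the path clear. I'll fit the lid by depth.

```bash
cat >> h.py <<'E'
def cloud(n,d):
    c=imaging.calibration(n); K=np.array([[c['fx'],0,c['cx']],[0,c['fy'],c['cy']],[0,0,1.]])
    v,u=np.nonzero(d>0); z=d[v,u].astype(float)
    x=cv2.undistortPoints(np.stack([u,v],1).astype(float)[:,None],K,np.array([c['k1'],0,0,0.]))[:,0]
    P=np.c_[x*z[:,None],z,np.ones(len(z))]@np.linalg.inv(c['camera_from_world']).T
    return P[:,:3],u,v
E
python3 - <<'E'
from h import *
d=np.load('pics/top0.npy'); P,u,v=cloud('top',d)
m=(u>195)&(u<400)&(v>170)&(v<345)&(P[:,2]>.09)
Q=P[m]; print(np.median(Q[:,2]),m.sum())
rc=cv2.minAreaRect(Q[:,:2].astype(np.float32)); print(rc); print(cv2.boxPoints(rc))
cx=np.array(rc[0])
# yaw: chest +y = long axis, towards world +y
b=cv2.boxPoints(rc); e=[b[1]-b[0],b[2]-b[1]]; l=max(e,key=np.linalg.norm); l=l*np.sign(l[1]); yaw=np.arctan2(-l[0],l[1]); print('yaw',yaw,np.degrees(yaw))
R=np.array([[np.cos(yaw),-np.sin(yaw)],[np.sin(yaw),np.cos(yaw)]])
C=(Q[:,:2]-cx)@R
h=Q[:,2]-np.median(Q[:,2])
for lo,hi,n in((.045,.09,'knob'),(.025,.04,'guide/keeper')):
    k=(h>lo)&(h<hi)&(abs(C[:,0])<.05)&(C[:,1]>-.15)&(C[:,1]<.06); print(n,k.sum(),C[k].mean(0),C[k].min(0),C[k].max(0))
k=h>.015
n,lab=cv2.connectedComponents(cv2.dilate(np.uint8(np.bincount((v[m][k]*640+u[m][k]),minlength=480*640).reshape(480,640)),None))
L=lab[v[m][k],u[m][k]]
for i in range(1,n):
    j=L==i
    if j.sum()>8: print(j.sum(),C[k][j].mean(0).round(3),C[k][j].min(0).round(3),C[k][j].max(0).round(3),h[k][j].max().round(3))
p=cv2.imread('pics/top0.png')[170:345,195:400]; cv2.imwrite('pics/crop.png',cv2.resize(p,(800,683)[:2] if 0 else (700,598),interpolation=cv2.INTER_CUBIC))
E
```

```text
0.11013426557629491 17164
((0.49039924144744873, -0.06845629215240479), (0.4181874990463257, 0.30437347292900085), 69.92835998535156)
[[ 0.2756958  -0.21262087]
 [ 0.5615829  -0.31708026]
 [ 0.7051027   0.07570828]
 [ 0.41921556  0.18016768]]
yaw -0.3503162 -20.071638
knob 77 [-0.00066017 -0.1028925 ] [-0.01269065 -0.11500231] [ 0.01156194 -0.0908519 ]
guide/keeper 503 [-0.00143694 -0.04112439] [-0.018827   -0.14089731] [0.01705141 0.04274005]
234 [0.114 0.136] [0.094 0.116] [0.136 0.159] 0.055
402 [ 0.098 -0.14 ] [ 0.071 -0.173] [ 0.125 -0.108] 0.047
162 [-0.001  0.028] [-0.019  0.013] [0.017 0.043] 0.04
551 [-0.001 -0.076] [-0.018 -0.141] [ 0.016 -0.012] 0.08
756 [-0.098  0.11 ] [-0.128  0.061] [-0.067  0.159] 0.034
```

View pics/crop.png

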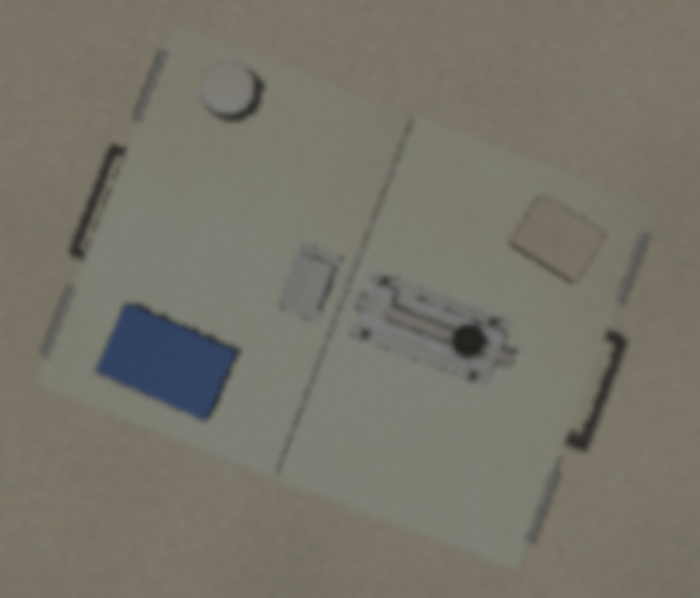

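The chest fits well: yaw is -20.1°, and the keeper and guide lie within 1 mm of where they should be. The crop shows the handle upright in the slot at chest y ≈ -103 mm, with the notch end open toward the top of the picture. I'll start the push now.

```bash
cat >> h.py <<'E'
from scipy.spatial.transform import Rotation
yaw=-0.3503; cx=np.array([np.cos(yaw),np.sin(yaw),0]); cy=np.array([-np.sin(yaw),np.cos(yaw),0]); kz=np.array([0,0,1.])
O=np.array([.4904,-.0685,.110])-.001*cx-.001*cy
def W(x,y,h): return O+cx*x*1e-3+cy*y*1e-3+kz*h*1e-3      # mm in chest frame, h above the lid
q=Rotation.from_matrix(np.c_[cx,-cy,-kz]).as_quat(scalar_first=True)
def tell(t):
    s=telemetry.read_state(); p=s['ee_pos']-O
    print(t,round(s['clock'],2),'chest mm',(np.array([p@cx,p@cy,p@kz])*1e3).round(1),'F',np.round(Rotation.from_euler('z',-yaw).apply(s['ft_force']),1))
E
python3 - <<'E'
from h import *
s=telemetry.read_state()
r.line_to(np.array(s['ee_pos'])+[0,0,.08],feed=.2)
jaws.move_gripper(0.0)
r.move_pose(W(0,-150,150),q); tell('above')
print(r.line_to(W(0,-150,54),feed=.12,f_stop=8)); tell('down')
snap('scene','s1'); snap('wrist','w1')
a=cv2.imread('pics/s1.png')[140:320,260:480]; b=cv2.imread('pics/w1.png')
cv2.imwrite('pics/c1.png',np.hstack([cv2.resize(a,(440,360)),cv2.resize(b,(360,360))]))
E
```

```text
above 3.02 chest mm [ 1.000e-01 -1.514e+02  1.501e+02] F [ 0.6  0.1 -0.5]
False
down 3.98 chest mm [   0.7 -150.1   54.7] F [-0.1 -0.1  0.5]
```

View pics/c1.png

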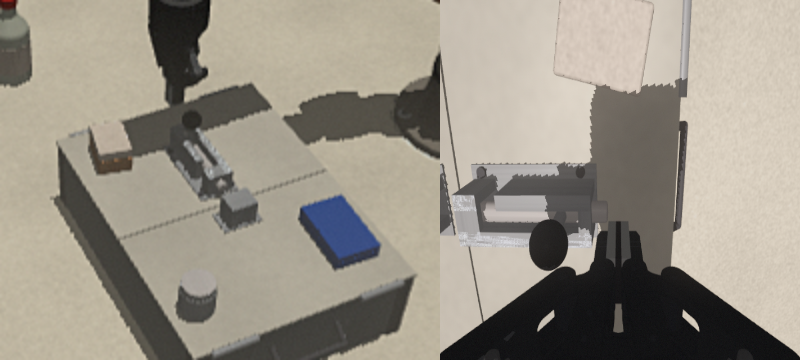

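The shut fingers (wrist half, about (618,240)) stand right behind the ball (548,245) on its -y side, in line with the slot. I'll push along +y until it stops.

```bash
python3 - <<'E'
from h import *
print(r.line_to(W(0,-55,54),feed=.025,f_stop=10)); tell('pushed')
snap('scene','s2'); snap('wrist','w2')
a=cv2.imread('pics/s2.png')[140:320,260:480]; b=cv2.imread('pics/w2.png')
cv2.imwrite('pics/c2.png',np.hstack([cv2.resize(a,(320,360)),cv2.resize(b,(480,360))]))
E
```

```text
True
pushed 6.97 chest mm [ -0.2 -70.9  53.8] F [ 0.5 -1.7  1.8]
```

View pics/c2.png

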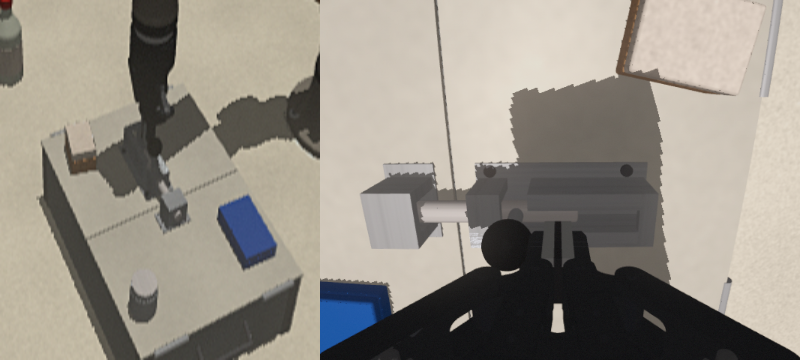

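The fingers stopped hard at y ≈ -71 mm. The shank at (515,212) lines up with the notch gap and the bolt spans into the keeper, so it is home. Next I'll back off, go round to the -x side and tip the handle over.

```bash
python3 - <<'E'
from h import *
r.line_to(W(0,-82,54),feed=.08); r.line_to(W(-5,-85,95),feed=.12)
r.line_to(W(-48,-45,95),feed=.12); r.line_to(W(-48,-45,54),feed=.1,f_stop=8); tell('side')
r.line_to(W(-26,-45,54),feed=.04)
print(r.line_to(W(12,-45,44),feed=.03,f_stop=12)); tell('tipped')
snap('scene','s3'); snap('wrist','w3')
a=cv2.imread('pics/s3.png')[140:320,260:480]; b=cv2.imread('pics/w3.png')
cv2.imwrite('pics/c3.png',np.hstack([cv2.resize(a,(320,360)),cv2.resize(b,(480,360))]))
E
```

```text
side 9.03 chest mm [-47.6 -45.2  54.1] F [0.3 0.1 0.4]
False
tipped 11.19 chest mm [ 12.8 -45.   44.6] F [-1.   0.   0.2]
```

View pics/c3.png

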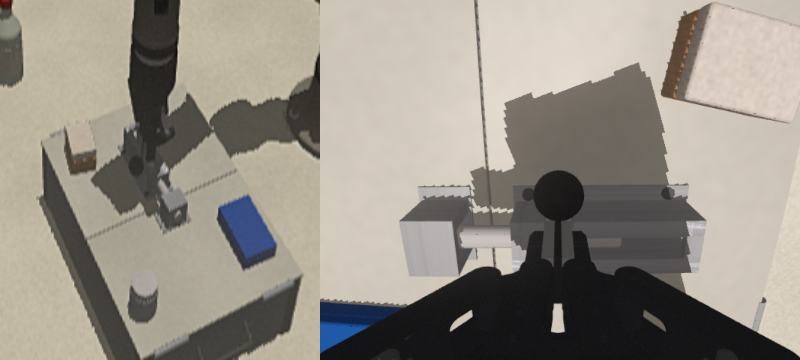

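The ball is tipped over about 60° toward +x at (558,195), with the shank in the notch. Now I'll press it down from above.

```bash
python3 - <<'E'
from h import *
r.line_to(W(6,-45,50),feed=.08); r.line_to(W(6,-45,85),feed=.12); r.line_to(W(40,-45,85),feed=.1)
print(r.line_to(W(43,-45,34),feed=.03,f_stop=12)); tell('pressed')
r.line_to(W(43,-45,90),feed=.12); r.line_to(W(-40,-60,190),feed=.15); r.line_to(W(-140,-120,200),feed=.2); tell('away')
snap('top','t4'); snap('wrist','w4'); d=np.load('pics/t4.npy')
P,u,v=cloud('top',d); m=(u>195)&(u<400)&(v>170)&(v<345)&(P[:,2]>.09)
C=np.c_[(P-O)@cx,(P-O)@cy,P[:,2]-.11]*1e3
p=imaging.camera('top')[0].astype(int).sum(1+1)
k=m&(p[v,u]<110)&(C[:,0]>20)&(C[:,0]<70)&(abs(C[:,1]+45)<30)&(C[:,2]>10)&(C[:,2]<75)
print('knob',k.sum(),C[k].mean(0),C[k].max(0))
a=cv2.imread('pics/t4.png')[170:345,195:400]; b=cv2.imread('pics/w4.png')
cv2.imwrite('pics/c4.png',np.hstack([cv2.resize(a,(450,384),interpolation=2),cv2.resize(b,(350,384))]))
E
```

```text
True
pressed 13.86 chest mm [ 44.9 -44.8  41.3] F [-1.4 -0.8  5.6]
away 16.18 chest mm [-139.3 -119.3  199.8] F [ 0.5  0.5 -0.1]
knob 33 [ 40.9529443  -44.76670499  39.17097065] [ 49.50157453 -36.91811503  46.60087644]
```

View pics/c4.png

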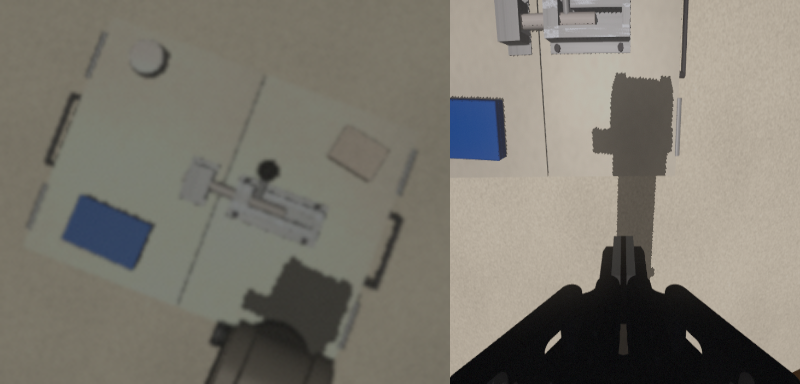

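The knob lies at chest (41, -45) mm, and the fingertips bottomed out at 41 mm above the lid, so the handle is fully down. The bolt runs into the keeper and the bystanders haven't moved.

```bash
python3 -c "
from h import *
print(job.hand_in())"
```

```text
the job is handed in; nothing more can be done
None
```

The chest is bolted: the bolt is fully home through the keeper, the handle is locked down in the notch, nothing else was moved, and the job was handed in at about 16 s of the 51 s allowed.

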